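Close the jig lid and hold a drawer front flush with a spacer

ROBOT

A 6-joint arm with a two-finger parallel gripper is mounted at the origin on the work surface. World frame = base frame: x ahead of the robot, y to its left, z up, the work surface at z = 0. Lengths are in mm, angles in rad, forces in N, time in s.
With the tool pointing down it reaches from about 300 to 775 mm from the base axis. Payload 14.6 kg.
Tool frame: the origin (TCP) lies on the front face of the gripper's body, between the roots of the fingers; the fingertips stand 97 mm ahead of it and the grasp point (between the pads) lies 78 mm ahead of it; z points along the fingers, y is the direction in which the jaws open and shut (so a half turn about z gives the same grasp; the last joint's range is limited). The gripper opens to 94 mm and grips with 3 to 60 N. Pads are 16 mm wide; open, the fingers measure 119 mm over their backs; the gripper's body (75 mm by 177 mm) begins 78 mm behind the grasp point.
Start: joints at [-1.179, 0.3, 1.521, -0, 1.321, -0.067], TCP at [243.572, -493.115, 302.646] pointing down, gripper open.
Joint ranges: [-3.03, 3.03], [-0.79, 2.21], [0.23, 2.52], [-1.04, 4.18], [0, 3.07], [-2.55, 2.55]. Speed limits (rad/s): [2.22, 2.22, 2.57, 3.14, 3.14, 3.14].

INTERFACE

Orientations are given as [roll, pitch, yaw] about the fixed x, y, z axes, in that order (R = Rz(yaw) Ry(pitch) Rx(roll)).
In Python, from cell import manip, eyes, finder gives the robot as it stands.
- The arm moves only by the tool drive_tool, never from a script. Its argument "rows" is a list of rows, each an object with "offset": the shift along the tool's x, y, z in mm, a list of three; "spin": the turn about the tool's z in degrees; "jaw": the finger opening in mm, from 0 to 94. In form: [{"offset": [dx, dy, dz], "spin": spin, "jaw": jaw}, ...]. A call has 1 to 20 rows; each row shifts and turns the commanded pose from where the row before left it, along the tool's axes as they then stand; what a row does not reach is not made up. A row lasts 1/10 s, in which the tool goes at most 50 mm and 8.59 degrees, less where a joint would pass 70% of its speed; a pose out of reach is approached as far as the arm can. A call is refused whole if a number of a shift passes 50 or a number of a turn 8.59, either way. A call with a gripper value outside its range is refused whole. The fingers move at their own pace and stop on an object; "force" is the grip in N (left out, the last holds). Time passes only in rows, so rows that do not move let the fingers close. It gives the time, the measured TCP pose, the force and the opening at its end, in the units of the state.
- manip.read_state(): the state, without advancing time (a new reading comes with each control period).
- eyes.camera(name): name is "side" or "top" or "wrist"; returns a dict with "color" (400x640x3 uint8, blue, green, red), "depth" (400x640 float32, mm along the optical axis (not along the pixel's ray), 0 where there is no reading), "vfov" (degrees; the focal length in pixels is half the picture's height over the tangent of half this angle, whatever the lens; pixels are square), "cx", "cy" (the principal point, pixels), "rvec" (rotation vector, rad) and "tvec" (3), from world to camera coordinates, as OpenCV has them. Camera axes: x right, y down, z forward; pixel columns grow to the right and rows downward; lengths in mm; the calibration is good to about 2 mm. A picture is of the moment at which its call begins.
- manip.sign_off(): hands the job in, once; it reports no verdict.
Trained networks look in the newest picture that a camera, given by its name, has taken for a name from the list of things; names that differ only in an ending like _2 or _b are one class to them, and where a whole thing is asked for, a point or a joint stands for the part that bears it (a point fixed in the world has none). Each returns a list of dicts, best first, with "p" (0 to 1); they miss things now and then, are a little off and sometimes report something else, mostly with a low value. They report only what shows in the picture. A call takes as long as a camera call.
- finder.find_in(camera, target): "uv" ([column, row] in pixels, amid what is visible of it).
The state is a dict: "clock": time; "joints": joint angles; "qd": joint speeds; "effort": joint torques, N m; "eef_pos": TCP position; "eef_rot": TCP orientation; "wrist_force": force on the tool from outside, world axes, zero at the start; "moment": the same for the moment, N m; "finger_gap": finger opening in mm.
Only numpy, scipy, OpenCV 4.12 (cv2) and the standard library are available. Lean on these libraries where they do the work, as an engineer would, in place of code of your own. Each camera call takes 0.05 s, during which the arm holds its last target. There are 200 camera calls.

TASK

First lower the assembly jig's hinged lid gently until it is fully closed over the wooden drawer front. Then take the wooden spacer by its handle and slide it, upright and foot down onto the jig board, into whichever of the two gaps between the stop blocks and the drawer front is wide enough for it, and with it push the drawer front away from the blocks until its far edge is flush along the fence. Finish while still gripping the spacer and holding the drawer front pressed against the fence with a light, steady push of roughly 10 N, the lid still closed; do not disturb the other things on the bench.

Things in the scene. Friction and masses are not known exactly. Their poses are not given: they have to be found in the camera images.
- jig: Fixed white-faced jig board, 250 (x) x 260 (y) x 18 mm thick; origin at the centre of its underside, on the bench; z up. Its +x points roughly away from the robot. A fixed wooden fence 35 mm thick, 220 mm wide and 20 mm high stands across the board with its flat near face at x = +75 mm (board frame). Heights in this frame: board top 18 mm, fence and block tops 38 mm, drawer front top 34 mm, closed lid underside 39 mm and top 51 mm.
- lid_hinge (a point): Middle of the lid's hinge line on the jig, at (115, 0, 39) mm in the board frame; the line runs along the board's y. The frame of this point is parallel to the board's.
- lid (a joint): Angle of the lid, rad: 0 = closed (level, over the fence and the far part of the drawer front), grows as its free edge rises, up to 1.5 (nearly upright). A stiff hinge: the lid stays at any angle and takes about 1 to 2 N at its free edge to lower; nothing latches.
- lid_edge (a point): Middle of the lid's free edge, on its upper face. The lid is a plywood plate 200 mm wide (along the hinge), 12 mm thick, reaching 90 mm from the hinge line towards the board's -x when closed; its underside passes through the hinge line. It has a viewing window 130 x 40 mm; the solid strip along the free edge is 25 mm deep. The frame turns with the lid: its x points from the free edge to the hinge, its z out of the upper face.
- panel: Loose wooden drawer front, 110 (x) x 190 (y) x 16 mm thick, about 0.2 kg, waxed so that it slides easily (friction with board, fence and spacer about 0.3), with a thin dark inlaid line on its face, lying flat on the jig board between the stop blocks and the fence; origin at the centre of its underside, x towards the fence. At the start its far edge is about 6 to 9 mm short of the fence and it may lie a little askew.
- panel_corner_l (a point): On the drawer front's far edge face (the one that must meet the fence), 90 mm to the +y side of its middle, at half thickness.
- panel_corner_r (a point): The same, 90 mm to the -y side.
- block_short: Stop block screwed to the jig board, 40 mm long in x, 55 mm wide in y, 20 mm high; origin at the centre of its near (-x) lower edge, on the board's top; axes parallel to the board's. Its far face, at x = +40 mm here, bounds the WIDE gap: 34 mm when the drawer front is flush with the fence, about 23 to 29 mm at the start. It stands on the left or the right half of the board, 30 mm from the board's middle line.
- block_long: Stop block like the other but 60 mm long in x, so its gap to the drawer front is 14 mm at most: too narrow for the spacer. Its origin also lies at the centre of its near lower edge, level with the other's, 30 mm from the middle line on the other half.
- spacer: Loose wooden spacer standing on the bench, 18 mm thick (x) throughout, about 80 g: a foot 44 mm wide (y) and 28 mm high, and above it, centred, a handle 32 mm wide with a round top, 86 mm high in all. Origin at the centre of the underside, z up. It is the same turned half round. It stands beside the jig, on its left or right.
- sanding_block: Bystander: cork sanding block, 52 x 92 x 26 mm, beside the jig on the side opposite the spacer; origin at the centre of its underside.
- hammer: Bystander: hammer lying on the bench.
- screwdriver: Bystander: screwdriver lying on the bench.
- glue: Bystander: upright glue bottle, 54 mm across, 150 mm high; origin at the centre of its underside.
- screw_jar: Bystander: glass jar, 60 mm across, 75 mm high; origin at the centre of its underside.
- pencil: Bystander: flat carpenter's pencil, 180 mm long, lying at the robot's right, nearer than the jig; origin under its middle.

How it is judged:
By the outcome, as a careful person would: the job done as asked, in the order asked, and still so for the second after the job is handed in, while the arm keeps its last pose, push and grip.
It also fails if it takes over 64 s, if anything falls off the work surface, if the arm or the gripper's body presses on something with over 40 N, if the wrist force passes 120 N, or if a joint passes its speed limit or range.

## Working session

There is one attempt and no reset: what is moved stays moved. The work goes in short steps, Python scripts to look and compute and a tool call to move; the robot and the scene stay as the last step left them, time stands still between calls to the robot, and variables do not carry over. Pictures are saved under pics/ and viewed, about 8 in all and at most 12, crops included, and the job is handed in when it is done.

Besides the shell and the picture viewer there is one more tool, called in YAML: its name, and indented under it one key for each argument. drive_tool: Moves the arm, as the interface text tells. Its arguments: {"type":"object","properties":{"rows":{"type":"array","items":{"type":"object","properties":{"offset":{"type":"array","items":{"type":"number"}},"spin":{"type":"number"},"jaw":{"type":"number"}}}},"force":{"type":"number"}},"required":["rows"]}

```bash
ls; mkdir -p pics; cat > h.py <<'E'
import numpy as np,cv2
from cell import manip,eyes,finder
def cam(n):
    c=eyes.camera(n); c['R']=cv2.Rodrigues(np.array(c['rvec'],float))[0]; c['t']=np.array(c['tvec'],float).ravel()
    c['f']=200/np.tan(np.radians(c['vfov'])/2); return c
def world(c,z=None):
    # full xyz image from depth
    v,u=np.mgrid[0:400,0:640]; d=c['depth']
    P=np.stack([(u-c['cx'])/c['f']*d,(v-c['cy'])/c['f']*d,d],-1)
    W=(P-c['t'])@c['R']; W[d<=0]=np.nan; return W
def onplane(c,uv,z):
    r=np.array([(uv[0]-c['cx'])/c['f'],(uv[1]-c['cy'])/c['f'],1])@c['R']; o=-c['t']@c['R']
    return o+r*(z-o[2])/r[2]
def proj(c,p):
    q=c['R']@np.array(p,float)+c['t']; return c['cx']+c['f']*q[0]/q[2],c['cy']+c['f']*q[1]/q[2]
E
python3 - <<'E'
from h import *
s=manip.read_state(); print(s)
ims=[]
for n in('top','side'):
    c=cam(n); W=world(c); cv2.imwrite(f'pics/{n}0.png',c['color']); np.savez(f'{n}0.npz',W=W,**{k:c[k] for k in('R','t','f','cx','cy','color')})
    print(n,'pos',-c['t']@c['R'],c['f'])
    for t in['jig','lid_edge','lid_hinge','panel','panel_corner_l','panel_corner_r','block_short','block_long','spacer','sanding_block','hammer','screwdriver','glue','screw_jar','pencil']:
        for r in finder.find_in(n,t)[:2]:
            u,v=r['uv']; print(t,round(r['p'],2),np.round(r['uv']),np.round(W[min(399,int(v)),min(639,int(u))]))
E
```

```text
pics
{'clock': 0.0, 'joints': array([-1.17863760e+00,  3.00485723e-01,  1.52161036e+00,  2.00992785e-05,
        1.32067301e+00, -6.65544970e-02]), 'qd': array([-0.0020852 , -0.00131391, -0.00028235,  0.00054936, -0.00072925,
       -0.0011586 ]), 'effort': array([-2.34401843e-03, -5.31807911e+01, -3.52739060e+01,  7.07944552e-02,
        2.43287394e-02, -1.14929412e-04]), 'eef_pos': array([ 243.50090688, -492.98864637,  302.0658514 ]), 'eef_rot': array([-3.14042012e+00, -9.76642435e-05,  4.58708175e-01]), 'wrist_force': array([-0.23553436,  0.4258522 ,  0.22747647]), 'moment': array([-0.03661382, -0.00626659, -0.00805778]), 'finger_gap': 93.93982851007927}
top pos [2.95020242e+02 6.56075350e-01 1.29310014e+03] 421.68018535050413
jig 0.67 [305. 197.] [505.  35.  27.]
jig 0.42 [290. 208.] [469.  79.  32.]
lid_edge 0.86 [310. 149.] [653.  25.  37.]
lid_edge 0.44 [305. 178.] [563.  41.  30.]
lid_hinge 0.96 [300. 194.] [510.  54.  29.]
panel 0.63 [303. 176.] [568.  44.  35.]
panel_corner_l 0.6 [306. 180.] [553.  37.  34.]
panel_corner_l 0.39 [476. 175.] [ 589. -492.   21.]
panel_corner_r
[... 855 characters left out ...]
313. 235.] [467.  89.  37.]
panel_corner_l 0.81 [291. 219.] [554.  66.  35.]
panel_corner_r 0.81 [291. 219.] [554.  66.  35.]
block_short 0.71 [311. 233.] [474.  89.  43.]
block_long 0.83 [323. 221.] [463.  32.  42.]
spacer 0.72 [280. 320.] [413. 374.  59.]
spacer 0.2 [292. 219.] [552.  64.  34.]
sanding_block 0.79 [372. 163.] [ 430. -300.   22.]
sanding_block 0.16 [302. 231.] [512.  82.  18.]
hammer 0.59 [353. 124.] [ 584. -484.   18.]
screwdriver 0.87 [234. 347.] [489. 471.  26.]
screwdriver 0.42 [320. 219.] [474.  29.  37.]
glue 0.6 [193. 280.] [656. 389.  87.]
glue 0.54 [293. 216.] [557.  48.  33.]
screw_jar 0.82 [309. 130.] [ 695. -321.   62.]
pencil 0.52 [399. 182.] [ 314. -257.   12.]
```

```bash
python3 - <<'E'
import cv2,numpy as np
a=cv2.imread('pics/top0.png')[120:280,150:450]; a=cv2.resize(a,None,fx=2.6,fy=2.6,interpolation=2)[:,:780]
cv2.imwrite('pics/a.png',a)
b=cv2.imread('pics/side0.png')[110:350,180:440]; b=cv2.resize(b,None,fx=2.5,fy=2.5,interpolation=2)
cv2.imwrite('pics/b.png',b)
d=np.load('top0.npz'); W=d['W']
# lid: points above 55 in jig region
x,y,z=W[...,0],W[...,1],W[...,2]
for lo,hi,nm,box in((28,48,'x',None),):pass
m=(x>400)&(x<850)&(abs(y-30)<200)&(z>60)
print('lid pts',m.sum()); 
P=W[m]; print(np.nanmin(P,0),np.nanmax(P,0))
if m.sum()>10: print(cv2.minAreaRect(P[:,:2].astype(np.float32)))
m=(x>330)&(x<520)&(y>280)&(y<440)&(z>70)
P=W[m]; print('spacer',m.sum(),P.mean(0),cv2.minAreaRect(P[:,:2].astype(np.float32)))
m=(x>330)&(x<520)&(y>280)&(y<440)&(z>18); P=W[m]; print('spacer all',cv2.minAreaRect(P[:,:2].astype(np.float32)))
# board
m=((x>380)&(x<800)&(abs(y-30)<200)&(z>11)).astype(np.uint8); 
P=W[m>0]; print('board',cv2.minAreaRect(P[:,:2].astype(np.float32)))
d=np.load('side0.npz'); V=d['W']; x,y,z=[V[...,i] for i in range(3)]
m=(x>400)&(x<850)&(abs(y-30)<200)&(z>60); P=V[m]; print('lid side',m.sum(),P.min(0),P.max(0))
E
```

```text
lid pts 839
[ 594.89185454 -166.37874658   60.02266145] [849.95024374 127.94230715 122.38558229]
((727.151123046875, -18.426712036132812), (283.50860595703125, 259.4308166503906), 87.16613006591797)
spacer 75 [421.41514174 365.16970165  81.3042258 ] ((421.5168151855469, 366.17364501953125), (18.01263999938965, 27.818262100219727), 2.591731309890747)
spacer all ((421.2783203125, 367.7099914550781), (18.350202560424805, 43.723087310791016), 2.591731309890747)
board ((549.7676391601562, 42.15037536621094), (260.0134582519531, 251.34059143066406), 79.9305419921875)
lid side 394 [ 596.81780911 -166.61324166   60.0405238 ] [849.89860352 129.78263434 123.21763279]
```

View pics/a.png

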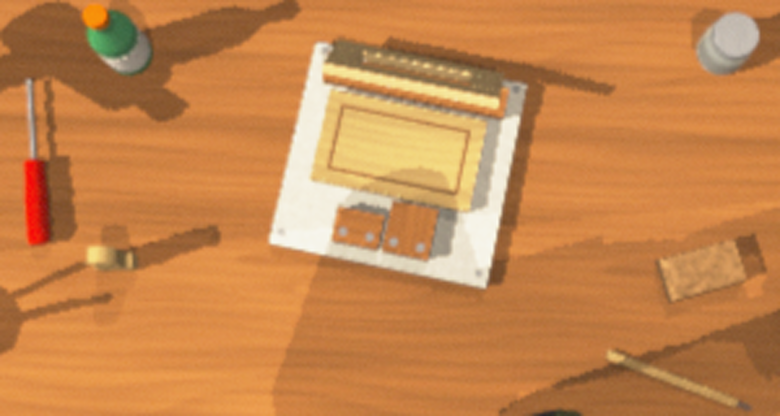

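View pics/b.png

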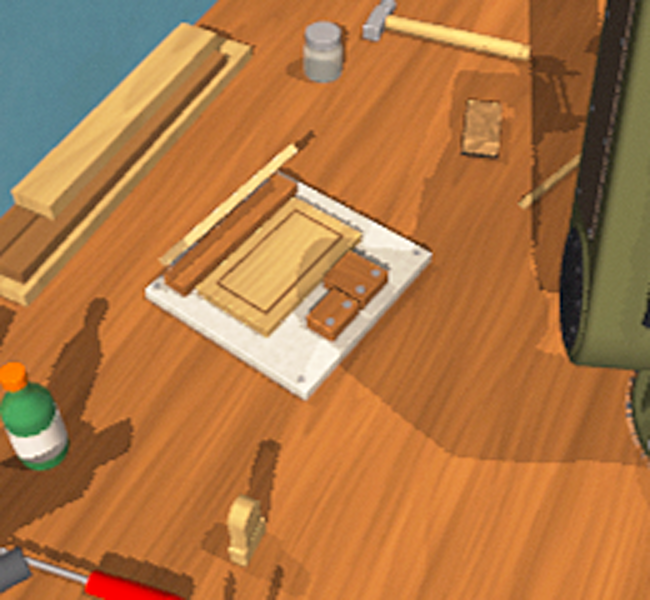

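The top view shows the jig at crop pixels (270–525, 45–285), yawed about -11°. The lid is upright, the short block is on the left at (360, 225) and the long block on the right. The spacer stands to the left at (110, 258), and the sanding block, pencil and jar are to the right. The side view agrees.

```bash
python3 - <<'E'
import numpy as np,cv2
for n in('top0','side0'):
    d=np.load(n+'.npz'); W=d['W']; x,y,z=[W[...,i] for i in range(3)]
    hsv=cv2.cvtColor(d['color'],cv2.COLOR_BGR2HSV)
    m=(hsv[...,1]<70)&(hsv[...,2]>90)&(z>8)&(z<28)&(x>380)&(x<760)&(abs(y-40)<190)
    P=W[m][:,:2].astype(np.float32); r=cv2.minAreaRect(P); print(n,m.sum(),r, 'z',np.median(z[m]))
    # lines: bottom edge fit via hull
    c0=np.array([550,42]);
    for yaw in(-10,-11,-12):
        a=np.radians(yaw);R=np.array([[np.cos(a),np.sin(a)],[-np.sin(a),np.cos(a)]])
        Q=(P-c0)@R.T; print(yaw,np.percentile(Q,[.3,99.7],axis=0).round(1).tolist())
    a=np.radians(-11);R=np.array([[np.cos(a),np.sin(a)],[-np.sin(a),np.cos(a)]])
    Q=np.stack([x,y],-1)-c0; Q=Q@R.T
    m=(abs(Q[...,0]-100)<80)&(abs(Q[...,1])<125)&(z>48)&(z<140)
    L=np.c_[Q[m],z[m]]; print('lid',m.sum(),np.percentile(L,[1,50,99],axis=0).round(1).tolist())
    print(L[np.argsort(-L[:,2])][:40:4].round(0).tolist())
E
```

```text
top0 2560 ((549.8275146484375, 42.39324951171875), (259.5941467285156, 251.21006774902344), 79.90553283691406) z 16.652221252137537
-10 [[-125.3, -128.5], [122.0, 129.6]]
-11 [[-126.1, -129.6], [123.5, 130.3]]
-12 [[-127.6, -131.1], [125.1, 131.4]]
lid 873 [[62.7, -96.6, 48.9], [84.5, 2.5, 100.5], [121.1, 99.1, 120.1]]
[[69.0, 91.0, 122.0], [66.0, 90.0, 121.0], [69.0, -53.0, 120.0], [68.0, -47.0, 120.0], [71.0, -47.0, 119.0], [71.0, -76.0, 119.0], [70.0, 24.0, 119.0], [70.0, -17.0, 119.0], [73.0, -40.0, 119.0], [72.0, -23.0, 118.0]]
side0 2039 ((548.91748046875, 43.22174072265625), (262.1266174316406, 251.86093139648438), 79.86129760742188) z 17.991436796465567
-10 [[-126.5, -128.4], [121.5, 131.6]]
-11 [[-127.6, -128.4], [119.4, 132.2]]
-12 [[-129.3, -129.7], [117.4, 133.6]]
lid 285 [[61.3, -95.5, 52.8], [68.6, 28.3, 115.4], [113.5, 103.2, 120.8]]
[[68.0, 40.0, 123.0], [68.0, 72.0, 121.0], [71.0, -25.0, 120.0], [65.0, -18.0, 120.0], [68.0, 46.0, 120.0], [69.0, -55.0, 119.0], [73.0, -8.0, 119.0], [73.0, -41.0, 119.0], [72.0, 6.0, 119.0], [70.0, -6.0, 119.0]]
```

drive_tool:
  force: 20
  rows:
    - {"offset": [0, 0, 0], "spin": 7.28, "jaw": 0}
    - {"offset": [0, 0, 0], "spin": 7.28, "jaw": 0}
    - {"offset": [0, 0, 0], "spin": 7.28, "jaw": 0}
    - {"offset": [0, 0, 0], "spin": 7.28, "jaw": 0}
    - {"offset": [0, 0, 0], "spin": 7.28, "jaw": 0}
    - {"offset": [10, -20, 0], "spin": 0, "jaw": 0}
    - {"offset": [22, -42, 0], "spin": 0, "jaw": 0}
    - {"offset": [22, -42, 0], "spin": 0, "jaw": 0}
    - {"offset": [22, -42, 0], "spin": 0, "jaw": 0}
    - {"offset": [22, -42, 0], "spin": 0, "jaw": 0}
    - {"offset": [22, -42, 0], "spin": 0, "jaw": 0}
    - {"offset": [22, -42, 0], "spin": 0, "jaw": 0}
    - {"offset": [22, -42, 0], "spin": 0, "jaw": 0}
    - {"offset": [22, -42, 0], "spin": 0, "jaw": 0}
    - {"offset": [22, -42, 0], "spin": 0, "jaw": 0}
    - {"offset": [22, -42, 0], "spin": 0, "jaw": 0}
    - {"offset": [22, -42, 0], "spin": 0, "jaw": 0}
    - {"offset": [22, -42, 0], "spin": 0, "jaw": 0}
    - {"offset": [18, -35, 0], "spin": 0, "jaw": 0}
    - {"offset": [10, -22, 0], "spin": 0, "jaw": 0}

```text
clock: 3.6
eef_pos: [644.0, 28.4, 302.1]
eef_rot: [-3.141, 0.0, -0.175]
wrist_force: [-0.0, -0.5, -0.6]
finger_gap: 0.3
```

drive_tool:
  rows:
    - {"offset": [0, 0, 20], "spin": 0, "jaw": 0}
    - {"offset": [0, 0, 28], "spin": 0, "jaw": 0}
    - {"offset": [0, 0, 20], "spin": 0, "jaw": 0}
    - {"offset": [-3, 0, 5], "spin": 0, "jaw": 0}
    - {"offset": [-3, 0, 5], "spin": 0, "jaw": 0}
    - {"offset": [-3, 0, 4], "spin": 0, "jaw": 0}
    - {"offset": [-1, 0, 2], "spin": 0, "jaw": 0}
    - {"offset": [-1, 0, 2], "spin": 0, "jaw": 0}
    - {"offset": [-1, 0, 2], "spin": 0, "jaw": 0}
    - {"offset": [-1, 0, 2], "spin": 0, "jaw": 0}

```text
clock: 4.6
eef_pos: [630.3, 28.1, 213.1]
eef_rot: [-3.141, -0.001, -0.177]
wrist_force: [0.7, -0.2, 1.4]
finger_gap: 0.1
```

drive_tool:
  rows:
    - {"offset": [-2.7, 0, 1.7], "spin": 0, "jaw": 0}
    - {"offset": [-2.7, 0, 1.7], "spin": 0, "jaw": 0}
    - {"offset": [-2.7, 0, 1.7], "spin": 0, "jaw": 0}
    - {"offset": [-2.7, 0, 1.7], "spin": 0, "jaw": 0}
    - {"offset": [-2.6, 0, 2.3], "spin": 0, "jaw": 0}
    - {"offset": [-2.6, 0, 2.3], "spin": 0, "jaw": 0}
    - {"offset": [-2.6, 0, 2.3], "spin": 0, "jaw": 0}
    - {"offset": [-2.6, 0, 2.3], "spin": 0, "jaw": 0}
    - {"offset": [-2.6, 0, 2.3], "spin": 0, "jaw": 0}

```text
clock: 5.5
eef_pos: [606.5, 32.3, 194.1]
eef_rot: [3.142, 0.0, -0.177]
wrist_force: [1.8, 0.4, 0.3]
finger_gap: 0.2
```

drive_tool:
  rows:
    - {"offset": [-2, 0, 2.8], "spin": 0, "jaw": 0}
    - {"offset": [-2, 0, 2.8], "spin": 0, "jaw": 0}
    - {"offset": [-2, 0, 2.8], "spin": 0, "jaw": 0}
    - {"offset": [-2, 0, 2.8], "spin": 0, "jaw": 0}
    - {"offset": [-2, 0, 2.8], "spin": 0, "jaw": 0}
    - {"offset": [-1.5, 0, 3.1], "spin": 0, "jaw": 0}
    - {"offset": [-1.5, 0, 3.1], "spin": 0, "jaw": 0}
    - {"offset": [-1.5, 0, 3.1], "spin": 0, "jaw": 0}
    - {"offset": [-1.5, 0, 3.1], "spin": 0, "jaw": 0}
    - {"offset": [-1.5, 0, 3.1], "spin": 0, "jaw": 0}

```text
clock: 6.5
eef_pos: [589.4, 35.4, 164.6]
eef_rot: [-3.142, -0.0, -0.177]
wrist_force: [0.6, 0.6, 0.1]
finger_gap: 0.4
```

```bash
python3 - <<'E'
from h import *
c=cam('side'); cv2.imwrite('pics/c.png',cv2.resize(c['color'][130:280,200:400],None,fx=3,fy=3,interpolation=2)); print(manip.read_state()['wrist_force'])
E
```

```text
[ 0.14219645 -0.63167825  0.3478606 ]
```

View pics/c.png

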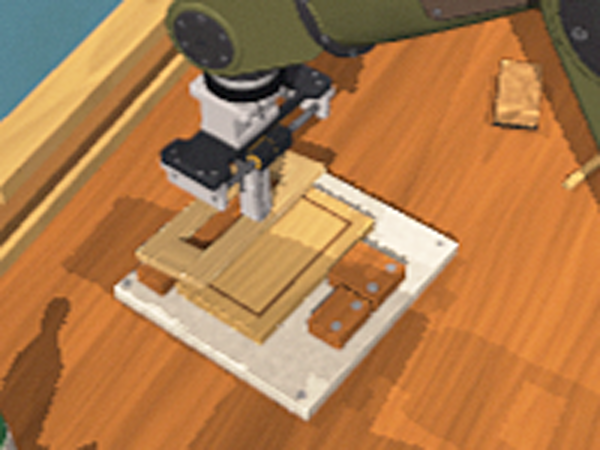

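The fingertips rest on the free-edge strip at (255, 210) and the lid is about 0.2 rad from closed. I'll continue gently.

drive_tool:
  rows:
    - {"offset": [-0.8, 0, 3.2], "spin": 0, "jaw": 0}
    - {"offset": [-0.8, 0, 3.2], "spin": 0, "jaw": 0}
    - {"offset": [-0.8, 0, 3], "spin": 0, "jaw": 0}
    - {"offset": [-0.5, 0, 2.5], "spin": 0, "jaw": 0}
    - {"offset": [-0.3, 0, 2], "spin": 0, "jaw": 0}
    - {"offset": [0, 0, 1], "spin": 0, "jaw": 0}

```text
clock: 7.15
eef_pos: [586.2, 35.9, 149.7]
eef_rot: [3.142, 0.0, -0.176]
wrist_force: [-0.7, 0.1, 0.8]
finger_gap: 0.5
```

drive_tool:
  rows:
    - {"offset": [0, 0, 0.7], "spin": 0, "jaw": 0}
    - {"offset": [0, 0, 0.7], "spin": 0, "jaw": 0}
    - {"offset": [0, 0, 0], "spin": 0, "jaw": 0}

```text
clock: 7.45
eef_pos: [586.3, 35.9, 148.5]
eef_rot: [3.142, -0.0, -0.176]
wrist_force: [-0.5, -0.3, 0.2]
finger_gap: 0.5
```

drive_tool:
  rows:
    - {"offset": [0, 0, 0.6], "spin": 0, "jaw": 0}
    - {"offset": [0, 0, 0.6], "spin": 0, "jaw": 0}
    - {"offset": [0, 0, 0], "spin": 0, "jaw": 0}

```text
clock: 7.75
eef_pos: [586.4, 35.9, 148.4]
eef_rot: [-3.142, -0.001, -0.176]
wrist_force: [-4.1, -0.1, 11.3]
finger_gap: 0.3
```

The tip height matches the closed lid and the force rose to 11 N, so the lid is closed. I'll raise the tool and check, then go to the spacer.

drive_tool:
  rows:
    - {"offset": [0, 0, -10], "spin": 0, "jaw": 0}
    - {"offset": [0, 0, -40], "spin": 0, "jaw": 0}
    - {"offset": [-20, 0, -45], "spin": 0, "jaw": 0}
    - {"offset": [-30, 0, -40], "spin": 0, "jaw": 0}
    - {"offset": [-30, 0, -15], "spin": 0, "jaw": 0}
    - {"offset": [0, 0, 0], "spin": 0, "jaw": 0}

```text
clock: 8.35
eef_pos: [506.0, 50.5, 300.8]
eef_rot: [-3.14, -0.005, -0.176]
wrist_force: [0.2, -0.0, 0.1]
finger_gap: 0.4
```

```bash
python3 - <<'E'
from h import *
s=manip.read_state(); print(s['clock'],s['eef_pos'],s['eef_rot'])
c=cam('wrist'); W=world(c); cv2.imwrite('pics/w1.png',c['color'])
np.savez('w1.npz',W=W,**{k:c[k] for k in('R','t','f','cx','cy','color')}); print(-c['t']@c['R'],c['f'])
for t in['lid_edge','panel','block_short','block_long','jig']:
    for r in finder.find_in('wrist',t)[:2]:
        u,v=map(int,r['uv']); print(t,round(r['p'],2),u,v,np.round(W[v,u]))
E
```

```text
8.35 [506.00153903  50.50500816 300.76335439] [-3.14049977 -0.0048912  -0.17578678]
[579.51782964  38.25773359 383.02438124] 358.15533798927225
lid_edge 0.88 323 36 [641.  28.  44.]
panel 0.58 322 140 [552.  44.  34.]
block_short 0.74 290 225 [474.  91.  37.]
block_short 0.55 2 78 [666. 350.   4.]
block_long 0.79 355 211 [477.  24.  38.]
block_long 0.71 590 291 [ 325. -230.    7.]
jig 0.64 322 89 [597.  36.  50.]
```

View pics/w1.png

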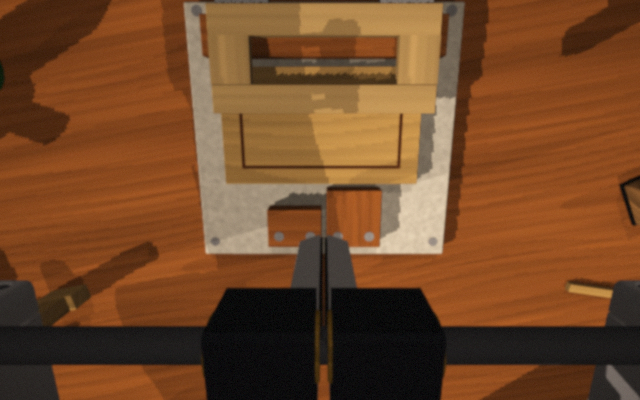

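The lid is level and closed, with its strip at rows 85–112. The panel's near edge is at row ~183, the short block's far edge at row ~207 (columns 268–322), and the long block at columns 328–380.

```bash
python3 - <<'E'
import numpy as np,cv2
from h import onplane
c=np.load('w1.npz'); a=np.radians(-10.1)
R=np.array([[np.cos(a),np.sin(a)],[-np.sin(a),np.cos(a)]]); c0=np.array([549.5,42.7])
def b(uv,z): return ((R@(onplane(c,uv,z)[:2]-c0)).round(1)).tolist()
g=cv2.cvtColor(c['color'],cv2.COLOR_BGR2LAB).astype(float)
def edge(u,v0,v1):
    col=cv2.GaussianBlur(g,(5,1),0)[v0:v1,u-2:u+3].mean(1); d=np.linalg.norm(np.gradient(col,axis=0),axis=1); return v0+int(d.argmax())
print('board near', [(u,edge(u,246,262),b((u,edge(u,246,262)),18)) for u in(225,250,400,430)])
print('panel near top',[(u,edge(u,174,192),b((u,edge(u,174,192)),34)) for u in(235,265,290,315,340,380,410)])
print('short far top',[(u,edge(u,200,215),b((u,edge(u,200,215)),38)) for u in(275,285,300,315)])
print('long far top',[(u,edge(u,184,195),b((u,edge(u,184,195)),38)) for u in(335,350,370)])
def edger(v,u0,u1):
    r=g[v-2:v+3,u0:u1].mean(0); d=np.linalg.norm(np.gradient(r,axis=0),axis=1); return u0+int(d.argmax())
print('left board',[b((edger(v,180,215),v),18) for v in(130,200,230)],'right',[b((edger(v,435,470),v),18) for v in(130,200,230)])
print('short left',b((edger(225,258,280),225),38),'long right',b((edger(225,372,392),225),38),'panel L/R',b((edger(150,212,238),150),34),b((edger(150,410,430),150),34))
E
```

```text
board near [(225, 253, [-121.3, 108.3]), (250, 254, [-122.4, 81.0]), (400, 253, [-121.2, -83.0]), (430, 254, [-122.3, -115.8])]
panel near top [(235, 183, [-40.1, 88.5]), (265, 183, [-40.1, 58.8]), (290, 183, [-40.1, 33.9]), (315, 183, [-40.1, 9.1]), (340, 184, [-41.1, -15.7]), (380, 191, [-48.2, -55.7]), (410, 183, [-40.0, -85.2])]
short far top [(275, 205, [-61.6, 49.0]), (285, 210, [-66.8, 39.2]), (300, 209, [-65.7, 24.2]), (315, 209, [-65.7, 9.2])]
long far top [(335, 184, [-40.3, -10.6]), (350, 190, [-46.3, -25.4]), (370, 190, [-46.3, -45.2])]
left board [[10.7, 130.2], [-61.5, 129.4], [-94.8, 130.1]] right [[10.7, -128.8], [-61.4, -128.0], [-94.7, -128.8]]
short left [-82.6, 57.8] long right [-82.5, -56.5] panel L/R [-7.5, 98.2] [-7.4, -90.9]
```

drive_tool:
  rows:
    - {"offset": [0, 0, 0], "spin": -8.55, "jaw": 60}
    - {"offset": [0, 0, 0], "spin": -8.55, "jaw": 60}
    - {"offset": [0, 0, 0], "spin": -8.55, "jaw": 60}
    - {"offset": [0, 0, 0], "spin": -8.55, "jaw": 60}
    - {"offset": [0, 0, 0], "spin": -8.55, "jaw": 60}
    - {"offset": [0, 0, 0], "spin": -8.55, "jaw": 60}
    - {"offset": [0, 0, 0], "spin": -8.55, "jaw": 60}
    - {"offset": [0, 0, 0], "spin": -8.55, "jaw": 60}
    - {"offset": [0, 0, 0], "spin": -8.55, "jaw": 60}
    - {"offset": [0, 0, 0], "spin": -8.55, "jaw": 60}
    - {"offset": [0, 0, 0], "spin": -8.55, "jaw": 60}
    - {"offset": [0, 0, 0], "spin": -8.55, "jaw": 60}

```text
clock: 9.85
eef_pos: [507.9, 49.8, 296.5]
eef_rot: [-3.14, -0.0, 1.62]
wrist_force: [-0.3, 0.0, 0.4]
finger_gap: 60.0
```

drive_tool:
  rows:
    - {"offset": [20, -5, 0], "spin": 0, "jaw": 60}
    - {"offset": [40, -9, 0], "spin": 0, "jaw": 60}
    - {"offset": [40, -9, 0], "spin": 0, "jaw": 60}
    - {"offset": [40, -9, 0], "spin": 0, "jaw": 60}
    - {"offset": [40, -9, 0], "spin": 0, "jaw": 60}
    - {"offset": [40, -9, 0], "spin": 0, "jaw": 60}
    - {"offset": [40, -9, 0], "spin": 0, "jaw": 60}
    - {"offset": [20, -5, 0], "spin": 0, "jaw": 60}
    - {"offset": [0, 0, 0], "spin": 0, "jaw": 60}

```text
clock: 10.75
eef_pos: [430.9, 329.0, 296.3]
eef_rot: [-3.14, 0.001, 1.617]
wrist_force: [-0.3, 0.1, -0.5]
finger_gap: 60.4
```

```bash
python3 - <<'E'
from h import *
s=manip.read_state(); print(s['clock'],s['eef_pos'],s['eef_rot'],s['joints'])
c=cam('wrist'); W=world(c); cv2.imwrite('pics/w2.png',c['color']); x,y,z=[W[...,i] for i in range(3)]
for r in finder.find_in('wrist','spacer')[:2]:
    u,v=map(int,r['uv']); print(round(r['p'],2),u,v,np.round(W[v,u]))
m=(abs(x-421)<50)&(abs(y-367)<50)&(z>15)&(z<95); P=W[m].astype(np.float32)
print(m.sum(),P.min(0),P.max(0),cv2.minAreaRect(P[:,:2]))
for lo,hi in((20,60),(60,95)):
    Q=P[(P[:,2]>lo)&(P[:,2]<hi)]
    if len(Q)>5: print(lo,len(Q),cv2.minAreaRect(Q[:,:2]))
E
```

```text
10.75 [430.87448614 328.9854447  296.2606028 ] [-3.14012340e+00  6.37953454e-04  1.61696173e+00] [5.84472843e-01 2.88165873e-01 1.55128182e+00 2.13081750e-04
 1.30373349e+00 5.38251512e-01]
0.92 319 143 [426. 376.  83.]Traceback (most recent call last):
  File "<stdin>", line 7, in <module>
cv2.error: OpenCV(4.12.0) /io/opencv/modules/imgproc/src/convhull.cpp:143: error: (-215:Assertion failed) total >= 0 && (depth == CV_32F || depth == CV_32S) in function 'convexHull'
```

View pics/w2.png

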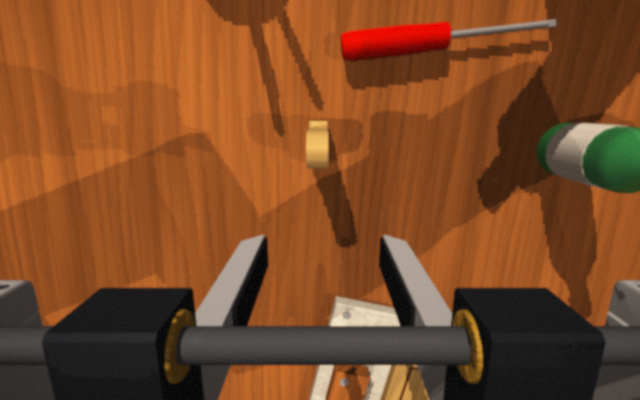

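drive_tool:
  rows:
    - {"offset": [20, -3, 20], "spin": 0, "jaw": 60}
    - {"offset": [20, -3, 30], "spin": 0, "jaw": 60}
    - {"offset": [0, 0, 20], "spin": 0, "jaw": 60}
    - {"offset": [0, 0, 0], "spin": 0, "jaw": 60}

```text
clock: 11.25
eef_pos: [423.6, 365.3, 224.5]
eef_rot: [-3.137, 0.003, 1.613]
wrist_force: [-0.5, -0.0, -0.5]
finger_gap: 59.9
```

```bash
python3 - <<'E'
from h import *
s=manip.read_state(); print(s['clock'],s['eef_pos'],s['eef_rot'])
c=cam('wrist'); W=world(c); cv2.imwrite('pics/w3.png',c['color']); x,y,z=[W[...,i] for i in range(3)]
print(finder.find_in('wrist','spacer')[:1])
m=(abs(x-424)<30)&(abs(y-369)<45)&(z>12)&(z<95); P=np.ascontiguousarray(W[m].astype(np.float32))
print(m.sum(),P.min(0),P.max(0))
for lo,hi in((12,40),(40,75),(75,95)):
    Q=np.ascontiguousarray(P[(P[:,2]>lo)&(P[:,2]<hi)][:,:2])
    if len(Q)>5: print(lo,len(Q),cv2.minAreaRect(Q),Q.min(0),Q.max(0))
E
```

```text
11.25 [423.6066485  365.33893507 224.50782005] [-3.13740974e+00  3.06931278e-03  1.61335991e+00]
[{'uv': [325.4, 203.4], 'p': 0.79}]
1794 [414.26175  355.2707    12.793794] [433.35922  392.229     87.490776]
12 316 ((423.2813720703125, 388.65911865234375), (17.927833557128906, 6.953202724456787), 1.8349251747131348) [414.26175 384.90305] [432.352 392.229]
40 300 ((423.40283203125, 385.4120178222656), (17.844240188598633, 1.8319709300994873), 2.8490240573883057) [414.4772  384.15872] [432.33792 386.4575 ]
75 1178 ((424.0947265625, 370.4752502441406), (17.828161239624023, 30.081043243408203), 2.1012861728668213) [414.6453 355.2707] [433.35922 385.762  ]
```

drive_tool:
  rows:
    - {"offset": [2, 0, 20], "spin": 0, "jaw": 60}
    - {"offset": [1.5, 0, 30], "spin": 0, "jaw": 60}
    - {"offset": [0, 0, 25], "spin": 0, "jaw": 60}
    - {"offset": [0, 0, 12], "spin": 0, "jaw": 60}
    - {"offset": [0, 0, 3], "spin": 0, "jaw": 40}
    - {"offset": [0, 0, 0], "spin": 0, "jaw": 26}

```text
clock: 11.95
eef_pos: [424.1, 370.2, 138.4]
eef_rot: [3.141, -0.001, 1.614]
wrist_force: [0.5, -1.0, 0.2]
finger_gap: 47.3
```

drive_tool:
  force: 40
  rows:
    - {"offset": [0, 0, 0], "spin": 0, "jaw": 22}
    - {"offset": [0, 0, 0], "spin": 0, "jaw": 10}
    - {"offset": [0, 0, 0], "spin": 0, "jaw": 10}
    - {"offset": [0, 0, 0], "spin": 0, "jaw": 10}

```text
clock: 12.35
eef_pos: [423.7, 370.3, 137.8]
eef_rot: [3.141, -0.0, 1.614]
wrist_force: [-0.7, -0.4, 4.0]
finger_gap: 17.4
```

drive_tool:
  rows:
    - {"offset": [0, 0, -10], "spin": 0, "jaw": 10}
    - {"offset": [0, 0, -40], "spin": 0, "jaw": 10}
    - {"offset": [0, 0, -40], "spin": 6.3, "jaw": 10}
    - {"offset": [0, 0, 0], "spin": 6.3, "jaw": 10}
    - {"offset": [-15, 7, 0], "spin": 0, "jaw": 10}
    - {"offset": [-34, 16, 0], "spin": 0, "jaw": 10}
    - {"offset": [-34, 16, 0], "spin": 0, "jaw": 10}
    - {"offset": [-34, 16, 0], "spin": 0, "jaw": 10}
    - {"offset": [-34, 16, 0], "spin": 0, "jaw": 10}
    - {"offset": [-34, 16, 0], "spin": 0, "jaw": 10}
    - {"offset": [-34, 16, 0], "spin": 0, "jaw": 10}
    - {"offset": [-34, 16, 0], "spin": 0, "jaw": 10}
    - {"offset": [-18, 9, 0], "spin": 0, "jaw": 10}
    - {"offset": [0, 0, 0], "spin": 0, "jaw": 10}
    - {"offset": [0, 0, 0], "spin": 0, "jaw": 10}

```text
clock: 13.85
eef_pos: [501.6, 80.5, 227.0]
eef_rot: [-3.141, 0.0, 1.395]
wrist_force: [0.2, 0.3, -1.3]
finger_gap: 18.1
```

```bash
python3 - <<'E'
from h import *
s=manip.read_state(); print(s['clock'],s['eef_pos'],s['eef_rot'],s['wrist_force'],s['finger_gap'])
c=cam('wrist'); W=world(c); cv2.imwrite('pics/w4.png',c['color']);np.savez('w4.npz',W=W,**{k:c[k] for k in('R','t','f','cx','cy','color')}); print(-c['t']@c['R'])
E
```

```text
13.85 [501.60823588  80.51693076 227.04997426] [-3.14065426e+00  1.37619307e-04  1.39477009e+00] [ 0.19628181  0.30836317 -1.29575419] 18.12509210603093
[515.23105506 154.78724178 308.91432379]
```

View pics/w4.png

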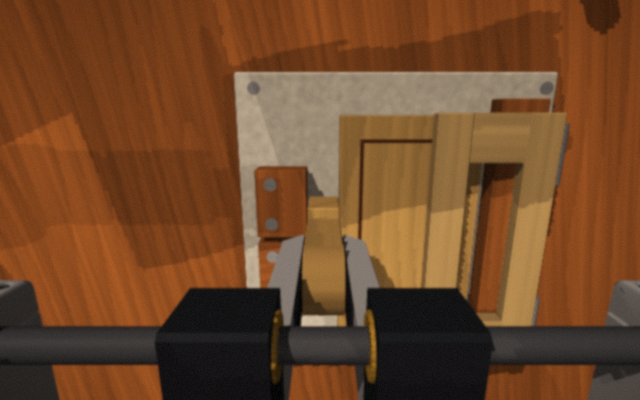

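The gripped spacer hangs between the short block's far edge (column ~308) and the panel's near edge (column ~340). I'll put numbers on that.

```bash
python3 - <<'E'
import numpy as np,cv2
from h import onplane
c=np.load('w4.npz'); a=np.radians(-10.1)
R=np.array([[np.cos(a),np.sin(a)],[-np.sin(a),np.cos(a)]]); t=np.array([501.6,80.5])
def b(uv,z): return (R@(onplane(c,uv,z)[:2]-t)).round(1)   # rel. to TCP in board axes
g=cv2.cvtColor(c['color'],cv2.COLOR_BGR2LAB).astype(float)
def ed(v,u0,u1):
    r=g[v-1:v+2,u0:u1].mean(0); r=cv2.GaussianBlur(r,(1,3),0); d=np.linalg.norm(np.gradient(r,axis=0),axis=1); return u0+int(d.argmax())
for v in(120,150,175,190): print('panel',v,ed(v,330,350),b((ed(v,330,350),v),34))
for v in(175,190,210,225): print('short',v,ed(v,298,316),b((ed(v,298,316),v),38))
for v in(100,150,200): print('board near',ed(v,228,252),b((ed(v,228,252),v),18))
W=c['W']; Q=(W[...,:2]-t)@R.T; z=W[...,2]
m=(abs(Q[...,0])<14)&(abs(Q[...,1])<30)&(z>82)&(z<185)
for lo,hi in((85,120),(120,150),(150,178)):
    P=Q[m&(z>lo)&(z<hi)]; 
    if len(P): print(lo,len(P),np.percentile(P,[2,98],axis=0).round(1).tolist())
E
```

```text
panel 120 339 [12.1 66.3]
panel 150 338 [11.6 43.9]
panel 175 338 [11.8 24.6]
panel 190 338 [11.9 12.6]
short 175 312 [-8.3 25.3]
short 190 305 [-13.8  13.5]
short 210 308 [-11.7  -2.6]
short 225 306 [-13.4 -15.1]
board near 235 [-68.6  81. ]
board near 238 [-68.7  42.1]
board near 241 [-68.7   0.3]
85 733 [[-8.2, 15.4], [9.1, 22.0]]
120 906 [[-13.3, 9.0], [13.3, 16.1]]
150 3844 [[-12.7, -10.3], [12.8, 15.9]]
```

drive_tool:
  rows:
    - {"offset": [1, -1, 15], "spin": 0, "jaw": 10}
    - {"offset": [0, 0, 15], "spin": 0, "jaw": 10}
    - {"offset": [0, 0, 8], "spin": 0, "jaw": 10}
    - {"offset": [0, 0, 6], "spin": 0, "jaw": 10}
    - {"offset": [0, 0, 6], "spin": 0, "jaw": 10}
    - {"offset": [0, 0, 0], "spin": 0, "jaw": 10}

```text
clock: 14.5
eef_pos: [501.0, 82.2, 176.9]
eef_rot: [-3.141, 0.0, 1.395]
wrist_force: [-0.2, 0.2, -1.2]
finger_gap: 17.7
```

drive_tool:
  rows:
    - {"offset": [0, 0, 5], "spin": 0, "jaw": 10}
    - {"offset": [0, 0, 5], "spin": 0, "jaw": 10}
    - {"offset": [0, 0, 4], "spin": 0, "jaw": 10}
    - {"offset": [0, 0, 3], "spin": 0, "jaw": 10}
    - {"offset": [0, 0, 0], "spin": 0, "jaw": 10}

```text
clock: 15.0
eef_pos: [501.0, 82.0, 159.9]
eef_rot: [-3.141, 0.0, 1.394]
wrist_force: [-0.5, -0.6, -0.7]
finger_gap: 17.3
```

Bottom is at about 22 mm, inside the gap with no contact so far. Lowering to the board in small steps.

drive_tool:
  rows:
    - {"offset": [0, 0, 1.5], "spin": 0, "jaw": 10}
    - {"offset": [0, 0, 1], "spin": 0, "jaw": 10}
    - {"offset": [0, 0, 0.5], "spin": 0, "jaw": 10}
    - {"offset": [0, 0, 0], "spin": 0, "jaw": 10}

```text
clock: 15.4
eef_pos: [501.2, 82.0, 157.3]
eef_rot: [-3.142, 0.0, 1.394]
wrist_force: [0.4, -0.8, -0.6]
finger_gap: 17.8
```

drive_tool:
  rows:
    - {"offset": [0, 0, 0.4], "spin": 0, "jaw": 10}
    - {"offset": [0, 0, 0], "spin": 0, "jaw": 10}

```text
clock: 15.6
eef_pos: [501.2, 82.0, 157.0]
eef_rot: [3.142, -0.0, 1.394]
wrist_force: [-0.5, -0.5, -1.1]
finger_gap: 17.7
```

drive_tool:
  rows:
    - {"offset": [0, 0, 0.5], "spin": 0, "jaw": 10}
    - {"offset": [0, 0, 0], "spin": 0, "jaw": 10}

```text
clock: 15.8
eef_pos: [501.2, 82.0, 156.4]
eef_rot: [-3.142, 0.0, 1.394]
wrist_force: [-0.3, -0.6, -0.7]
finger_gap: 17.8
```

drive_tool:
  rows:
    - {"offset": [0, 0, 0.4], "spin": 0, "jaw": 10}
    - {"offset": [0, 0, 0], "spin": 0, "jaw": 10}

```text
clock: 16.0
eef_pos: [501.2, 82.0, 156.0]
eef_rot: [-3.142, -0.0, 1.394]
wrist_force: [0.3, -0.1, -0.8]
finger_gap: 17.9
```

drive_tool:
  rows:
    - {"offset": [0, 0, 0.4], "spin": 0, "jaw": 10}
    - {"offset": [0, 0, 0], "spin": 0, "jaw": 10}

```text
clock: 16.2
eef_pos: [501.2, 82.0, 155.8]
eef_rot: [3.141, -0.0, 1.394]
wrist_force: [-1.0, 0.3, 2.1]
finger_gap: 18.1
```

drive_tool:
  rows:
    - {"offset": [0, 0, 0.3], "spin": 0, "jaw": 10}
    - {"offset": [0, 0, 0], "spin": 0, "jaw": 10}

```text
clock: 16.4
eef_pos: [501.3, 82.0, 155.8]
eef_rot: [3.141, -0.0, 1.394]
wrist_force: [-2.5, -1.3, 5.7]
finger_gap: 17.8
```

Foot is on the board. Pushing toward the fence (tool +y).

drive_tool:
  rows:
    - {"offset": [0, 1, -0.2], "spin": 0, "jaw": 10}
    - {"offset": [0, 1, 0], "spin": 0, "jaw": 10}
    - {"offset": [0, 1, 0], "spin": 0, "jaw": 10}
    - {"offset": [0, 1, 0], "spin": 0, "jaw": 10}
    - {"offset": [0, 1, 0], "spin": 0, "jaw": 10}
    - {"offset": [0, 1, 0], "spin": 0, "jaw": 10}
    - {"offset": [0, 0, 0], "spin": 0, "jaw": 10}

```text
clock: 17.1
eef_pos: [507.2, 81.0, 155.8]
eef_rot: [3.142, -0.0, 1.394]
wrist_force: [-2.0, 0.2, 6.0]
finger_gap: 17.7
```

drive_tool:
  rows:
    - {"offset": [0, 0.8, 0], "spin": 0, "jaw": 10}
    - {"offset": [0, 0.8, 0], "spin": 0, "jaw": 10}
    - {"offset": [0, 0.8, 0], "spin": 0, "jaw": 10}
    - {"offset": [0, 0, 0], "spin": 0, "jaw": 10}

```text
clock: 17.5
eef_pos: [509.6, 80.6, 155.8]
eef_rot: [3.141, -0.0, 1.394]
wrist_force: [-2.9, 1.1, 6.1]
finger_gap: 17.8
```

drive_tool:
  rows:
    - {"offset": [0, 0, -0.2], "spin": 0, "jaw": 10}
    - {"offset": [0, 0.6, 0], "spin": 0, "jaw": 10}
    - {"offset": [0, 0.6, 0], "spin": 0, "jaw": 10}
    - {"offset": [0, 0, 0], "spin": 0, "jaw": 10}

```text
clock: 17.9
eef_pos: [510.7, 80.3, 155.8]
eef_rot: [3.142, -0.0, 1.394]
wrist_force: [-1.9, 1.1, 4.9]
finger_gap: 17.7
```

drive_tool:
  rows:
    - {"offset": [0, 0.5, 0], "spin": 0, "jaw": 10}
    - {"offset": [0, 0, 0], "spin": 0, "jaw": 10}

```text
clock: 18.1
eef_pos: [511.2, 80.2, 155.8]
eef_rot: [3.142, -0.0, 1.394]
wrist_force: [-2.8, 0.8, 5.9]
finger_gap: 17.7
```

drive_tool:
  rows:
    - {"offset": [0, 0.5, -0.1], "spin": 0, "jaw": 10}
    - {"offset": [0, 0, 0], "spin": 0, "jaw": 10}

```text
clock: 18.3
eef_pos: [511.6, 80.1, 155.8]
eef_rot: [-3.142, 0.0, 1.394]
wrist_force: [-3.0, 0.6, 3.6]
finger_gap: 18.2
```

drive_tool:
  rows:
    - {"offset": [0, 0.4, -0.1], "spin": 0, "jaw": 10}
    - {"offset": [0, 0, 0], "spin": 0, "jaw": 10}

```text
clock: 18.5
eef_pos: [512.0, 80.1, 155.8]
eef_rot: [-3.141, 0.0, 1.394]
wrist_force: [-1.9, 0.6, 0.2]
finger_gap: 18.0
```

drive_tool:
  rows:
    - {"offset": [0, 0.4, 0.1], "spin": 0, "jaw": 10}
    - {"offset": [0, 0, 0], "spin": 0, "jaw": 10}

```text
clock: 18.7
eef_pos: [512.4, 80.0, 155.8]
eef_rot: [-3.142, 0.0, 1.394]
wrist_force: [-2.3, 0.6, 1.4]
finger_gap: 17.8
```

drive_tool:
  rows:
    - {"offset": [0, 0.3, 0], "spin": 0, "jaw": 10}
    - {"offset": [0, 0, 0], "spin": 0, "jaw": 10}

```text
clock: 18.9
eef_pos: [512.7, 80.0, 155.8]
eef_rot: [-3.141, 0.0, 1.394]
wrist_force: [-1.2, 0.8, 1.4]
finger_gap: 17.5
```

drive_tool:
  rows:
    - {"offset": [0, 0.3, 0], "spin": 0, "jaw": 10}
    - {"offset": [0, 0, 0], "spin": 0, "jaw": 10}

```text
clock: 19.1
eef_pos: [512.9, 79.9, 155.8]
eef_rot: [-3.141, 0.0, 1.394]
wrist_force: [-1.8, 0.3, 1.9]
finger_gap: 18.2
```

drive_tool:
  rows:
    - {"offset": [0, 0.3, 0], "spin": 0, "jaw": 10}
    - {"offset": [0, 0, 0], "spin": 0, "jaw": 10}

```text
clock: 19.3
eef_pos: [513.2, 79.9, 155.8]
eef_rot: [-3.141, 0.0, 1.394]
wrist_force: [-3.3, -0.4, 2.4]
finger_gap: 17.8
```

drive_tool:
  rows:
    - {"offset": [0, 0.3, 0], "spin": 0, "jaw": 10}
    - {"offset": [0, 0, 0], "spin": 0, "jaw": 10}

```text
clock: 19.5
eef_pos: [513.3, 79.8, 155.8]
eef_rot: [-3.141, 0.0, 1.394]
wrist_force: [-6.2, -0.2, 4.5]
finger_gap: 18.0
```

drive_tool:
  rows:
    - {"offset": [0, 0.3, 0], "spin": 0, "jaw": 10}
    - {"offset": [0, 0, 0], "spin": 0, "jaw": 10}

```text
clock: 19.7
eef_pos: [513.4, 79.8, 155.8]
eef_rot: [-3.14, 0.0, 1.394]
wrist_force: [-7.4, 0.1, 5.8]
finger_gap: 17.8
```

```bash
python3 - <<'E'
from h import *
import time
c=cam('wrist'); np.savez('w5.npz',**{k:c[k] for k in('R','t','f','cx','cy','color')})
F=[]
for i in range(4):
    cam('side') ; F.append(manip.read_state()['wrist_force'])
s=manip.read_state(); print(s['clock'],s['eef_pos'],np.mean(F,0),np.std(F,0),s['moment'])
cv2.imwrite('pics/w5.png',c['color'])
a=np.radians(-10.1);R=np.array([[np.cos(a),np.sin(a)],[-np.sin(a),np.cos(a)]]); t=s['eef_pos'][:2]
def b(uv,z): return (R@(onplane(c,uv,z)[:2]-t)).round(1)
g=cv2.cvtColor(c['color'],cv2.COLOR_BGR2LAB).astype(float)
E
```

```text
19.95 [513.42416889  79.80797376 155.81155421] [-7.62493009  0.32799415  5.3790951 ] [0.44028316 0.26054154 0.22268724] [ 0.11233337  1.54166577 -0.03939392]
```

View pics/w5.png

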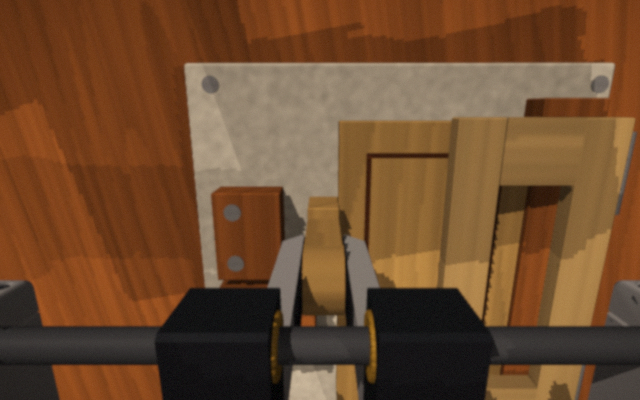

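The lid is still closed at columns 450–630, the spacer stands at column ~325 against the panel, and the fence is visible through the window right against the panel. I'll measure how flush it is.

```bash
python3 - <<'E'
import numpy as np,cv2
from h import onplane
c=np.load('w5.npz'); a=np.radians(-10.1)
R=np.array([[np.cos(a),np.sin(a)],[-np.sin(a),np.cos(a)]]); t=np.array([513.4,79.8])
def b(uv,z): return (R@(onplane(c,uv,z)[:2]-t)).round(1).tolist()
g=cv2.GaussianBlur(cv2.cvtColor(c['color'],cv2.COLOR_BGR2LAB).astype(float),(3,3),0)
def ed(v,u0,u1):
    r=g[v-1:v+2,u0:u1].mean(0); d=np.linalg.norm(np.gradient(r,axis=0),axis=1); k=int(d.argmax())
    q=d[max(k-2,0):k+3]; return u0+max(k-2,0)+float((q*np.arange(len(q))).sum()/q.sum())
for nm,z,u0,u1,vs in(('panel near',34,328,350,(130,145,160,180,195)),('inlay',34,360,376,(165,185,210,230)),('short far',38,276,296,(195,205,215,225)),('board near',18,180,215,(80,120,160,200,250)),('lid edge',51,438,462,(130,180,240,280))):
    print(nm,[b((ed(v,u0,u1),v),z) for v in vs])
crop=c['color'][160:380,430:560]; cv2.imwrite('pics/w5c.png',cv2.resize(crop,None,fx=2.7,fy=2.7,interpolation=2))
E
```

```text
panel near [[8.2, 63.2], [8.5, 54.9], [8.3, 46.4], [8.4, 34.8], [8.5, 25.9]]
inlay [[27.6, 43.5], [24.9, 31.8], [24.8, 16.7], [24.7, 4.2]]
short far [[-22.2, 26.9], [-16.8, 20.9], [-25.1, 14.9], [-25.2, 8.7]]
board near [[-80.1, 90.8], [-80.0, 68.1], [-80.0, 44.1], [-80.3, 18.7], [-80.3, -15.3]]
lid edge [[68.9, 64.2], [69.0, 38.2], [68.9, 4.3], [68.9, -20.0]]
```

View pics/w5c.png

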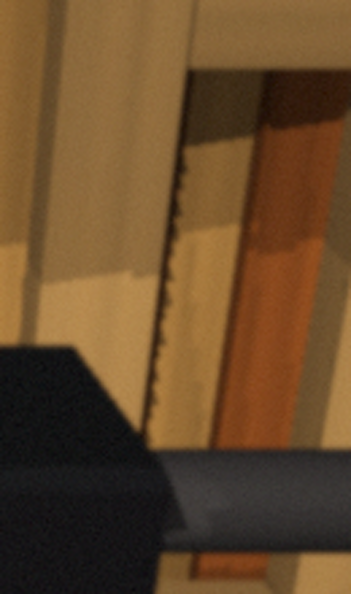

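drive_tool:
  rows:
    - {"offset": [0, 0.3, 0], "spin": 0, "jaw": 10}
    - {"offset": [0, 0, 0], "spin": 0, "jaw": 10}
    - {"offset": [0, 0, 0], "spin": 0, "jaw": 10}

```text
clock: 20.25
eef_pos: [513.5, 79.8, 155.8]
eef_rot: [-3.139, 0.0, 1.394]
wrist_force: [-9.7, 0.3, 6.9]
finger_gap: 17.8
```

drive_tool:
  rows:
    - {"offset": [0, 0.2, 0], "spin": 0, "jaw": 10}
    - {"offset": [0, 0, 0], "spin": 0, "jaw": 10}
    - {"offset": [0, 0, 0], "spin": 0, "jaw": 10}

```text
clock: 20.55
eef_pos: [513.6, 79.8, 155.8]
eef_rot: [-3.139, 0.0, 1.394]
wrist_force: [-10.6, 0.2, 8.9]
finger_gap: 18.0
```

drive_tool:
  rows:
    - {"offset": [0, 0, -0.2], "spin": 0, "jaw": 10}
    - {"offset": [0, 0.1, 0], "spin": 0, "jaw": 10}
    - {"offset": [0, 0, 0], "spin": 0, "jaw": 10}

```text
clock: 20.85
eef_pos: [513.6, 79.8, 155.8]
eef_rot: [-3.139, 0.0, 1.394]
wrist_force: [-9.2, 0.9, 7.0]
finger_gap: 18.2
```

```bash
python3 - <<'E'
from h import *
a=np.radians(-10.1);R=np.array([[np.cos(a),np.sin(a)],[-np.sin(a),np.cos(a)]])
F=[];c=cam('wrist'); s=manip.read_state();F.append(s['wrist_force']); t=s['eef_pos'][:2]
c2=cam('top');F.append(manip.read_state()['wrist_force'])
for i in range(3): cam('side');F.append(manip.read_state()['wrist_force'])
s=manip.read_state(); print(s['clock'],s['eef_pos'],np.mean(F,0),s['finger_gap'])
g=cv2.GaussianBlur(cv2.cvtColor(c['color'],cv2.COLOR_BGR2LAB).astype(float),(3,3),0)
def ed(v,u0,u1):
    d=np.linalg.norm(np.gradient(g[v,u0:u1],axis=0),axis=1); k=int(d.argmax()); lo=max(k-2,0); q=d[lo:k+3]
    return u0+lo+float((q*np.arange(len(q))).sum()/q.sum())
for nm,z,u0,u1,v0,v1 in(('panel near',34,328,350,126,196),('inlay',34,360,376,168,232),('board near',18,180,215,75,270),('lid edge',51,440,462,125,290),('fence/panel',36,495,532,195,310)):
    P=np.array([R@(onplane(c,(ed(v,u0,u1),v),z)[:2]-t) for v in range(v0,v1,2)])
    l=cv2.fitLine(P.astype(np.float32),cv2.DIST_HUBER,0,.01,.01).ravel(); k=l[0]/l[1]
    print(nm,'slope mrad',round(k*1e3,1),'x at y=0',round(l[2]-k*l[3],1),'res',np.median(abs(P[:,0]-l[2]-k*(P[:,1]-l[3]))).round(2))
W=world(c2)
for n in['sanding_block','hammer','screwdriver','glue','screw_jar','pencil']:
    for r in finder.find_in('top',n)[:1]: u,v=map(int,r['uv']); print(n,round(r['p'],2),u,v,W[v,u].round())
E
```

```text
21.1 [513.61962676  79.78875959 155.79404132] [-9.71898985  0.64502744  6.57969648] 17.445380793757522
panel near slope mrad -3.2 x at y=0 8.3 res 0.09
inlay slope mrad -43.4 x at y=0 27.7 res 1.27
board near slope mrad 0.3 x at y=0 -80.4 res 0.1
lid edge slope mrad -0.3 x at y=0 68.7 res 0.06
fence/panel slope mrad -310.3 x at y=0 107.3 res 2.44
sanding_block 0.65 322 181 [552. -15.  33.]
hammer 0.77 476 178 [ 579. -492.   20.]
screwdriver 0.63 163 195 [495. 467.  21.]
glue 0.74 197 137 [660. 358.  91.]
screw_jar 0.65 427 137 [ 689. -327.   73.]
pencil 0.76 413 266 [ 304. -298.    5.]
```

```bash
python3 -c "
from cell import manip
print(manip.sign_off()); print(manip.read_state()['wrist_force'])"
```

```text
the job is handed in; nothing more can be done
None
the job is handed in; nothing more can be done
```

The job is done and handed in at about 21 s of robot time. The lid is closed, the wide gap (on the left) holds the spacer, and I judge the drawer front flush against the fence.

- **Lid:** I lowered it along its arc with closed fingertips. It stopped at the closed height (fingertips at about 51 mm) with 11 N showing on the wrist. Later pictures showed it still level.
- **Spacer:** I gripped it across its thickness, lowered it into the gap beside the short block, and pushed until the drawer front met the fence.
- **Final hold:** The mean push was about 9.7 N, and the gripper was still closed on the spacer at 17–18 mm. The foot was also pressing on the board with about 6.6 N, so some of the push goes into foot friction rather than the drawer front.

Three checks were not fully clean:
- **Flushness:** The gap from the short block to the drawer front measured about 33.6 mm against 34 mm expected. From the board's near edge it came out about 1 mm short. The near edge also looked skewed by about 3 mrad. I put this down to camera error, because a push of that size on that side would have closed any remaining gap. I could not see the far corners under the lid.
- **Sanding block:** The last top-camera search reported it at a wrong spot on the jig, so I have no final check of it. It appeared undisturbed in the picture after closing the lid, and the arm never came down near it.
- **Other bystanders:** They were found about where they began. The pencil's reading shifted by about 30 mm, but the new reading fits its position in the first picture, so I do not think it moved.

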